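# Drop a spent battery through a lever-operated lid

## Task

A spent battery waits in the chute behind the green lid of the battery collection box on the hall cupboard. With your fingertips press the box's red lever pad all the way down, so that the linked lid stands wide open and the battery rolls into the box, then let the lever come back up slowly under your fingers so that the lid closes fully without slamming, and take your hand clear. Pick nothing up, do not touch the battery or the lid, and leave the other things where they are.

Things in the scene. Friction and masses are not known exactly. Their poses are not given: they have to be found in the camera images.
- bin: white battery box fixed to the counter, 160 (x) x 140 (y) x 128 mm high, rear (+x) wall 95 mm. Origin: centre of its underside; +x points from the lever side to the chute side, z up. Front fittings reach x = -114 mm, 128 mm high. Behind it (x 80 to 195 mm) a chute, 76 mm wide between cheeks 148 mm high, floor sloping 15 degrees down to the box
- pad_top (a point): centre of the upper face of the red lever pad (40 x 50 mm in the box's x and y, 10 mm thick), which sticks out at the box's front. Moves with the lever: at rest 107 mm above the counter and 218 mm from the box's origin towards its -x; fully down 58 mm and 221 mm. Tilted 12 degrees, free end high, at rest; 12 degrees the other way when down
- lever (a joint): lever angle: 0 at rest (up), 0.42 rad fully down (stop). Hinge along the box's y at its x = -102, z = 75 mm; the pad centre is 120 mm from it. Takes about 5 N down on the pad; a spring and the lid's weight drive it back up at once if let go, and the lid then slams
- lid (a joint): angle of the green lid (160 x 146 x 6 mm, hinged along the box's front top edge, its rear edge rises): 0 shut, 0.92 rad wide open; lid angle = 2.19 x lever angle. Closing faster than 1.5 rad/s is a slam, that is the pad rising faster than about 80 mm/s
- lid_edge (a point): middle of the lid's rear edge, upper side, 136 mm above the counter when shut
- cell: the spent battery: black cylinder with a copper-coloured band, 33 mm diameter, 58 mm long, 140 g; origin at its centre, y along its axis. Lies across the chute, resting against the lip under the lid's rear edge; rolls into the box by itself in about a second once the lid is up
- fresh_cell: bystander: blue and copper battery of the same size standing on end on the counter beside the lever; origin at the centre of its underside
- polish_tin: bystander: round flat red tin, 68 mm diameter, 30 mm high, beside the lever; origin at the centre of its underside
- shoe_brush: bystander: wooden shoe brush 150 x 50 x 44 mm; origin at the centre of its underside
- key_bowl: bystander: blue bowl, 120 mm wide, 45 mm high; origin at the centre of its underside
- torch: bystander: yellow torch standing on its head, 54 mm wide, 154 mm high; origin at the centre of its underside
- spray: bystander: green bottle, 54 mm diameter, 160 mm high; origin at the centre of its underside
Things that resemble listed ones, but are neither listed nor needed, are in the scene too. Of the things shaped like the cell, the black one is meant.

How it is judged:
By the outcome, as a careful person would: the job done as asked, in the order asked, and still so for the second after the job is handed in, with the robot touching nothing.
It also fails if it takes over 42 s, if anything falls off the work surface, if the arm or the gripper's body presses on something with over 40 N, if the wrist force passes 120 N, or if a joint passes its speed limit or range.

## Robot

A 7-joint arm with a two-finger parallel gripper is mounted at the origin on the work surface. World frame = base frame: x ahead of the robot, y to its left, z up, the work surface at z = 0. Lengths are in m, angles in rad, forces in N, time in s.
With the tool pointing down it reaches from about 0.425 to 0.925 m from the base axis. Payload 6.8 kg.
Tool frame: the origin (TCP) lies between the finger pads; the fingertips stand 14 mm ahead of it and the grasp point (between the pads) lies 5 mm behind it; z points along the fingers, y is the line along which they close (so a half turn about z gives the same grasp; the last joint's range is limited). The gripper opens to 85 mm and grips with 20 to 120 N. Pads are 22 mm wide; open, the fingers measure 114 mm over their backs; the gripper's body (76 mm by 85 mm) begins 54 mm behind the grasp point. The pads swing forward as they close: fully open they stand 13 mm farther back than shut.
Start: joints at [-1.311, 0.477, 0.022, 1.555, -0.011, 1.109, -0.083], TCP at [0.243, 0.63, 0.245] pointing down, gripper open.
Joint ranges: [-2.96, 2.96], [-0.34, 2.1], [-1.41, 1.46], [0.24, 2.44], [-1.37, 4.51], [0.17, 1.92], [-2.96, 2.96]. Speed limits (rad/s): [2.39, 2.39, 3.14, 3.14, 3.14, 3.14, 3.14].

## Interface

Orientations are given as a rotation vector (axis times angle).
In Python, from bench import r, eyes, ticket gives the robot as it stands. The module is installed in compiled form; this text tells all that it offers.
- The arm moves only by the tool arm_command, never from a script. Its argument "plan" is text: rows parted by semicolons, each of 4 numbers parted by spaces: the shift along the tool's x, y, z in m, then the turn about the tool's z in degrees. In form: tx ty tz yaw; .... A call has 1 to 20 rows; each row shifts and turns the commanded pose from where the row before left it, along the tool's axes as they then stand; what a row does not reach is not made up. A row lasts 1/8 s, in which the tool goes at most 62.5 mm and 10.7 degrees, less where a joint would pass 70% of its speed; a pose out of reach is approached as far as the arm can. A call is refused whole if a number of a shift passes 0.0625 or a number of a turn 10.7, either way. A call with a gripper value outside its range is refused whole. "hand" is the closure, from -1 (fully open) to 1 (shut), set as the call begins (left out, the last holds). The fingers move at their own pace and stop on an object; "grip_force" is the grip in N (left out, the last holds). Time passes only in rows, so rows that do not move let the fingers close. It gives the time, the measured TCP pose, the force, the opening and the grip force at its end, in the units of the state.
- r.get_obs(): the state, without advancing time (a new reading comes with each control period).
- eyes.grab_frame(name): name is "scene" or "top"; returns (picture, depth): 400x640x3 uint8, red, green, blue; 400x640 float32, m along the optical axis (not along the pixel's ray), 0 where there is no reading.
- eyes.calibration(name): a dict with "fov_y" (degrees; the focal length in pixels is half the picture's height over the tangent of half this angle, whatever the lens; pixels are square), "cx", "cy" (the principal point, pixels), "origin" and "attitude" of the camera in the world. Camera axes: x right, y up, looking along -z (the intrinsics and any distortion apply to the point x, -y, -z); pixel columns grow to the right and rows downward; lengths in m; the calibration is good to about 2 mm. A picture is of the moment at which its call begins. calibration takes no time and is no camera call.
- ticket.hand_in(): hands the job in; it is judged then, once.
The state is a dict: "clock": time; "joints": joint angles; "qvel": joint speeds; "tau": joint torques, N m; "tcp_pos": TCP position; "orientation": TCP orientation; "contact_force": force on the tool from outside, world axes, zero at the start; "moment": the same for the moment, N m; "grip_width": finger opening in m; "gripper_force": force on a finger pad.
Only numpy, scipy, OpenCV 4.12 (cv2) and the standard library are available. Lean on these libraries where they do the work, as an engineer would, in place of code of your own. Each camera call takes 0.05 s, during which the arm holds its last target. There are 200 camera calls.

## Working session

There is one attempt and no reset: what is moved stays moved. The work goes in short steps, Python scripts to look and compute and a tool call to move; the robot and the scene stay as the last step left them, time stands still between calls to the robot, and variables do not carry over. Pictures are saved under pics/ and viewed, at most 10 in all, crops included, and the job is handed in when it is done.

Besides the shell and the picture viewer there is one more tool, called after "Emit:" in YAML: its name, and indented under it one key for each argument. arm_command: Moves the arm, as the interface text tells. Its arguments: {"type":"object","properties":{"plan":{"type":"string"},"hand":{"type":"number"},"grip_force":{"type":"number"}},"required":["plan"]}

```bash
mkdir -p pics; cat > h.py <<'E'
import numpy as np,cv2
from scipy.spatial.transform import Rotation as R
from bench import r,eyes,ticket
def snap(n,f):
    p,d=eyes.grab_frame(n); cv2.imwrite(f'pics/{f}.png',p[:,:,::-1]); np.savez(f'pics/{f}.npz',p=p,d=d); return p,d
E
python3 - <<'E'
from h import *
for n in('scene','top'):
    snap(n,n+'0'); print(n,eyes.calibration(n))
print(r.get_obs())
E
```

```text
scene {'fov_y': 48.03809691419042, 'cx': 315.7934565682091, 'cy': 198.57472086368858, 'origin': array([ 1.30870049, -0.55660639,  1.10794982]), 'attitude': array([0.70277152, 0.33541442, 0.89362847])}
top {'fov_y': 57.83614274642301, 'cx': 318.4666701161685, 'cy': 191.18626171040938, 'origin': array([ 0.36177972, -0.00537961,  1.20015716]), 'attitude': array([ 0.14877813, -0.13779238, -1.59365615])}
{'clock': 0.1, 'joints': array([-1.31110692,  0.4777284 ,  0.02235323,  1.55630381, -0.01152576,
        1.10931738, -0.08309967]), 'qvel': array([ 0.00079026, -0.00242934, -0.0020869 , -0.00273739,  0.00180515,
       -0.00232362, -0.00044343]), 'tau': array([ 4.96265639e-03, -5.97762644e+01,  1.61403481e+00, -2.81958050e+01,
        1.27886530e-02,  4.99566886e-03, -1.79397011e-05]), 'tcp_pos': array([0.24252783, 0.62939655, 0.24443637]), 'orientation': array([-5.74435072e-01, -3.08842562e+00,  2.53943675e-03]), 'contact_force': array([ 0.28861588,  0.04422096, -0.32274617]), 'moment': array([ 0.0006813 , -0.02066358, -0.01936162]), 'gripper_force': 0.0, 'grip_width': 0.0853330015408342}
```

View pics/scene0.png

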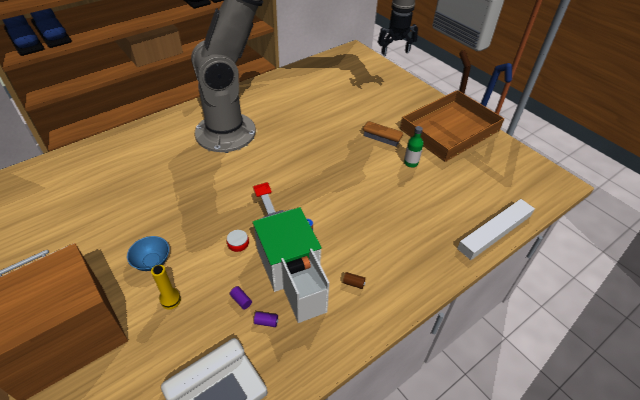

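View pics/top0.png

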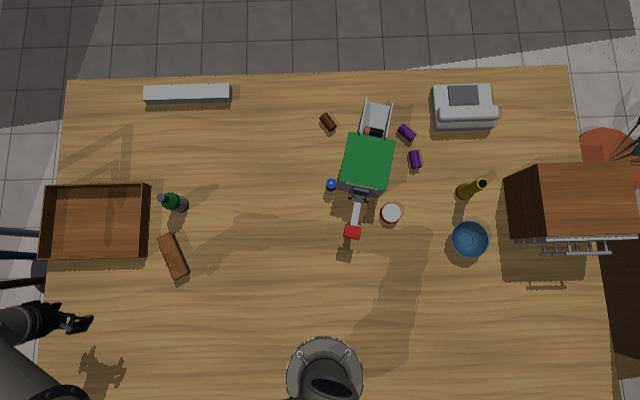

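The scene picture shows the red pad at (262,189), the green lid at (287,235) and the black cell with its copper band at (298,265). The top picture shows the pad at (352,231), lid at (367,162), blue fresh cell at (331,184) and red tin at (391,213). The lookalikes are two purple cylinders and one brown one. The pad is the only red thing on a lever.

```bash
cat >> h.py <<'E'
def world(n,u,v,d):
    c=eyes.calibration(n); f=200/np.tan(np.radians(c['fov_y']/2))
    P=np.stack([(u-c['cx'])/f*d,-(v-c['cy'])/f*d,-d],-1)
    return R.from_rotvec(c['attitude']).apply(P)+c['origin']
def mask(p,name):
    h=cv2.cvtColor(p,cv2.COLOR_RGB2HSV).astype(int);H,S,V=h[...,0],h[...,1],h[...,2]
    return {'red':((H<6)|(H>174))&(S>190)&(V>70),'green':(abs(H-62)<12)&(S>150)&(V>60),'blue':(abs(H-112)<10)&(S>150)&(V>60)}[name]
E
python3 - <<'E'
from h import *
for n in('scene','top'):
    z=np.load(f'pics/{n}0.npz');p,d=z['p'],z['d']
    for c in('red','green','blue'):
        k,l,s,ce=cv2.connectedComponentsWithStats(mask(p,c).astype(np.uint8))
        for i in range(1,k):
            if s[i,4]<25: continue
            v,u=np.where((l==i)&(d>0)); 
            if len(v)<20: continue
            W=world(n,u,v,d[v,u]); 
            print(n,c,s[i],ce[i].round(1),'med',np.median(W,0).round(3),'z',np.percentile(W[:,2],[3,97]).round(3))
            if c!='blue' and abs(np.median(W,0)[1])<.3:
                r_=cv2.minAreaRect(W[:,:2].astype(np.float32)); print('  rect',cv2.boxPoints(r_).round(3).tolist(),r_[2])
                hi=W[:,2]>np.median(W[:,2])-.01
                A=np.c_[W[hi,:2],np.ones(hi.sum())];print('  plane',np.linalg.lstsq(A,W[hi,2],rcond=None)[0].round(3))
E
```

```text
scene red [254 183  17  14 167] [261.8 189.1] med [ 0.438 -0.098  0.107] z [0.101 0.114]
  rect [[0.36000001430511475, -0.0989999994635582], [0.44999998807907104, -0.12600000202655792], [0.46299999952316284, -0.08100000023841858], [0.37400001287460327, -0.05400000140070915]] 73.11148834228516
  plane [-0.181  0.043  0.191]
scene red [227 239  22  13 108] [238.3 246.6] med [ 0.526 -0.246  0.017] z [0.007 0.026]
  rect [[0.48899999260902405, -0.2630000114440918], [0.5189999938011169, -0.2759999930858612], [0.5460000038146973, -0.21799999475479126], [0.515999972820282, -0.20399999618530273]] 65.88460540771484
  plane [-0.047 -0.011  0.039]
scene green [409 134  14  18 185] [416.  142.9] med [0.558 0.451 0.106] z [0.079 0.139]
scene green [407 163  11   4  30] [411.6 164.6] med [0.566 0.446 0.013] z [0.007 0.019]
scene green [ 253  208   68   57 2445] [285.9 235.9] med [ 0.654 -0.154  0.136] z [0.132 0.14 ]
  rect [[0.5519999861717224, -0.20100000500679016], [0.7089999914169312, -0.23999999463558197], [0.7519999742507935, -0.07199999690055847], [0.593999981880188, -0.03200000151991844]] 
[... 604 characters left out ...]
022339, -0.11599999666213989], [0.4480000138282776, -0.125], [0.46000000834465027, -0.07800000160932541], [0.42399999499320984, -0.0689999982714653]] 76.21295166015625
  plane [-0.231  0.055  0.214]
top green [ 339  132   56   58 2354] [366.9 160.5] med [ 0.648 -0.15   0.136] z [0.132 0.139]
  rect [[0.5550000071525574, -0.20100000500679016], [0.7129999995231628, -0.23999999463558197], [0.7480000257492065, -0.10000000149011612], [0.5889999866485596, -0.061000000685453415]] 76.08090209960938
  plane [-0.001  0.     0.137]
top green [165 193  12  10  70] [171.8 196.8] med [0.558 0.448 0.108] z [0.101 0.121]
top blue [326 179  10   9  61] [330.8 183.1] med [ 0.598 -0.041  0.058] z [0.054 0.062]
```

The measurements agree with the description: pad centre (0.436, -0.098, 0.107), lid centre (0.652, -0.151) at z 0.136, and box yaw about -13.9°. I'm going above the pad with the hand shut.

Emit:
arm_command:
  plan: "-0.033 -0.026 0 -7.2; -0.033 -0.026 0 0; -0.033 -0.026 0 0; -0.033 -0.026 0 0; -0.033 -0.026 0 0; -0.033 -0.026 0 0; -0.033 -0.026 0 0; -0.033 -0.026 0 0; -0.033 -0.026 0 0; -0.033 -0.026 0 0; -0.003 -0.04 0 0; -0.003 -0.04 0 0; -0.003 -0.04 0 0; -0.003 -0.04 0 0; -0.003 -0.04 0 0; -0.003 -0.04 0 0; -0.003 -0.04 0 0; -0.003 -0.04 0 0; -0.003 -0.04 0 0; -0.003 -0.04 0 0"
  hand: 1
  grip_force: 20

```text
clock: 2.6
tcp_pos: [0.429, -0.1014, 0.2452]
orientation: [-0.379, -3.118, -0.0]
contact_force: [1.1, -0.1, 0.8]
grip_width: -0.0001
gripper_force: 0.0
```

Emit:
arm_command:
  plan: "-0.006 0.005 0 0; 0 0 0.03 0; 0 0 0.03 0; 0 0 0.03 0; 0 0 0 0; 0 0 0 0"

```text
clock: 3.35
tcp_pos: [0.4373, -0.0964, 0.156]
orientation: [0.378, 3.118, 0.0]
contact_force: [0.9, -0.0, 0.7]
grip_width: -0.0
gripper_force: 0.0
```

```bash
python3 - <<'E'
from h import *
ims=[]
for n,(u,v) in(('scene',(270,195)),('top',(355,205))):
    p,d=snap(n,n+'1'); ims.append(cv2.resize(p[v-65:v+65,u-65:u+65,::-1],(390,390),interpolation=cv2.INTER_CUBIC))
cv2.imwrite('pics/c1.png',np.hstack(ims)); o=r.get_obs(); print(o['tcp_pos'],o['contact_force'])
E
```

```text
[ 0.43760326 -0.0965736   0.1564589 ] [-0.01256493 -1.02001053 -0.22894095]
```

View pics/c1.png

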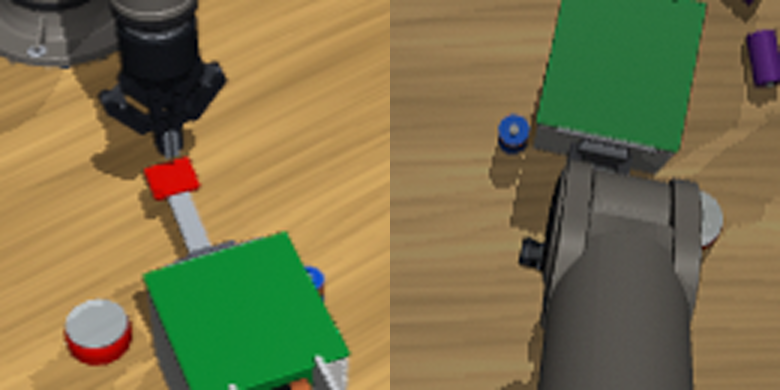

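The crop shows the shut fingertips at (172,150), in line with and above the red pad at (172,178), with nothing in between. I'm pressing slowly.

Emit:
arm_command:
  plan: "0 0 0.014 0; 0 0 0.014 0; 0 0 0.003 0; 0 0 0.003 0; 0 0 0.003 0; 0 0 0.003 0; 0 0 0.003 0; 0 0 0.003 0; 0 0 0.003 0; 0 0 0.003 0; 0 0 0.003 0; 0 0 0.003 0; 0 0 0.003 0; 0 0 0.003 0; 0 0 0.003 0; 0 0 0 0"

```text
clock: 5.45
tcp_pos: [0.4352, -0.0966, 0.0879]
orientation: [-0.379, -3.115, -0.001]
contact_force: [-4.2, 1.0, 5.1]
grip_width: -0.0002
gripper_force: 3.0
```

Emit:
arm_command:
  plan: "0 0 0.003 0; 0 0 0.003 0; 0 0 0.003 0; 0 0 0.002 0; 0 0 0.002 0; 0 0 0.001 0; 0 0 0 0; 0 0 0 0"

```text
clock: 6.45
tcp_pos: [0.4361, -0.0968, 0.0743]
orientation: [-0.38, -3.117, -0.0]
contact_force: [-2.1, 0.5, 6.4]
grip_width: 0.0002
gripper_force: 2.9
```

Emit:
arm_command:
  plan: "0 0 0.001 0; 0 0 0.001 0; 0 0 0.001 0; 0 0 0 0"

```text
clock: 6.95
tcp_pos: [0.4363, -0.0968, 0.0729]
orientation: [-0.381, -3.118, -0.002]
contact_force: [-10.5, 3.0, 33.8]
grip_width: 0.0001
gripper_force: 17.6
```

The force has risen to 34 N, so the lever is on its stop. I'll hold it there and check the cell.

Emit:
arm_command:
  plan: "0 0 0 0; 0 0 0 0; 0 0 0 0; 0 0 0 0; 0 0 0 0; 0 0 0 0; 0 0 0 0; 0 0 0 0; 0 0 0 0; 0 0 0 0; 0 0 0 0; 0 0 0 0"

```text
clock: 8.45
tcp_pos: [0.4363, -0.0968, 0.073]
orientation: [-0.381, -3.118, -0.002]
contact_force: [-10.4, 2.4, 34.2]
grip_width: -0.0002
gripper_force: 17.5
```

```bash
python3 - <<'E'
from h import *
ims=[]
for n,(u,v) in(('scene',(285,235)),('top',(365,165))):
    p,d=snap(n,n+'2'); ims.append(cv2.resize(p[v-75:v+75,u-75:u+75,::-1],(400,400),interpolation=cv2.INTER_CUBIC))
    k=mask(p,'green'); 
    vv,uu=np.where(k&(d>0)); W=world(n,uu,vv,d[vv,uu]); s=(abs(W[:,1]+.15)<.12); print(n,'lid z',np.percentile(W[s,2],[2,50,98]).round(3))
cv2.imwrite('pics/c2.png',np.hstack(ims)); o=r.get_obs(); print(o['clock'],o['tcp_pos'],o['contact_force'])
E
```

```text
scene lid z [0.239 0.251 0.262]
top lid z [0.141 0.208 0.259]
8.55 [ 0.43633675 -0.09681741  0.07297118] [-9.86669476  2.78820461 32.89694316]
```

View pics/c2.png

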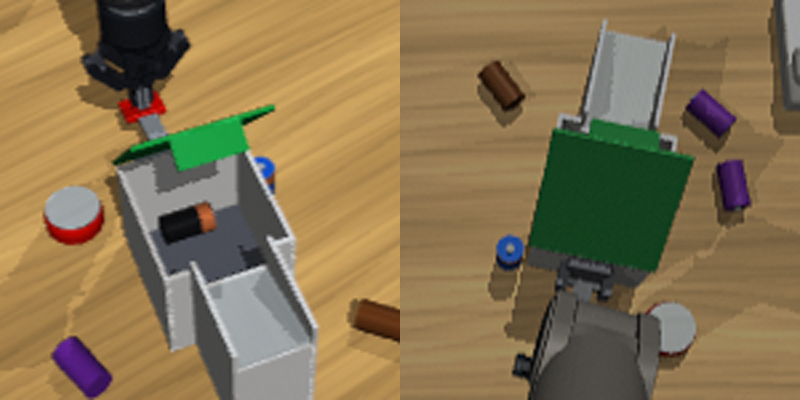

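The lid is wide open, with its edge at z 0.26. The cell lies inside the box at crop (187,222) and the chute is empty. Now I'm letting the lever up at about 20 mm/s.

Emit:
arm_command:
  plan: "0 0 -0.0025 0; 0 0 -0.0025 0; 0 0 -0.0025 0; 0 0 -0.0025 0; 0 0 -0.0025 0; 0 0 -0.0025 0; 0 0 -0.0025 0; 0 0 -0.0025 0; 0 0 -0.0025 0; 0 0 -0.0025 0; 0 0 -0.0025 0; 0 0 -0.0025 0; 0 0 -0.0025 0; 0 0 -0.0025 0; 0 0 -0.0025 0; 0 0 -0.0025 0; 0 0 0 0"

```text
clock: 10.68
tcp_pos: [0.4372, -0.097, 0.1118]
orientation: [0.38, 3.117, 0.0]
contact_force: [-0.8, 0.2, 5.4]
grip_width: -0.0004
gripper_force: 2.5
```

Emit:
arm_command:
  plan: "0 0 -0.002 0; 0 0 -0.002 0; 0 0 -0.002 0; 0 0 -0.002 0; 0 0 -0.002 0; 0 0 -0.002 0; 0 0 -0.002 0; 0 0 -0.002 0; 0 0 -0.002 0; 0 0 -0.002 0; 0 0 -0.002 0; 0 0 -0.002 0; 0 0 0 0; 0 0 0 0"

```text
clock: 12.42
tcp_pos: [0.4365, -0.0967, 0.1353]
orientation: [-0.379, -3.118, -0.0]
contact_force: [0.1, -0.1, 0.6]
grip_width: 0.0003
gripper_force: 0.0
```

The force is back to zero, so I'm lifting clear.

Emit:
arm_command:
  plan: "0 0 -0.01 0; 0 0 -0.02 0; 0 0 -0.03 0; 0 0 -0.03 0; 0 0.04 0 0; 0 0.04 0 0; 0 0.04 0 0; 0 0.04 0 0; 0 0 0 0; 0 0 0 0"

```text
clock: 13.68
tcp_pos: [0.4748, 0.0579, 0.2256]
orientation: [-0.38, -3.119, 0.001]
contact_force: [0.3, -0.0, 0.8]
grip_width: 0.0
gripper_force: 0.0
```

```bash
python3 - <<'E'
from h import *
ims=[]
for n,(u,v) in(('scene',(270,225)),('top',(365,185))):
    p,d=snap(n,n+'3'); ims.append(cv2.resize(p[v-75:v+75,u-75:u+75,::-1],(400,400),interpolation=cv2.INTER_CUBIC))
    for c in('green','red'):
        vv,uu=np.where(mask(p,c)&(d>0)); W=world(n,uu,vv,d[vv,uu]); s=(abs(W[:,1]+.14)<.065); print(n,c,np.percentile(W[s,2],[2,50,98]).round(3))
cv2.imwrite('pics/c3.png',np.hstack(ims)); o=r.get_obs(); print(o['clock'],o['tcp_pos'],o['contact_force'])
E
```

```text
scene green [0.111 0.136 0.14 ]
scene red [0.099 0.108 0.114]
top green [0.132 0.136 0.14 ]
top red [0.022 0.108 0.113]
13.775 [0.47474247 0.05725744 0.22546874] [-0.03827848 -0.7736806  -0.29121055]
```

View pics/c3.png

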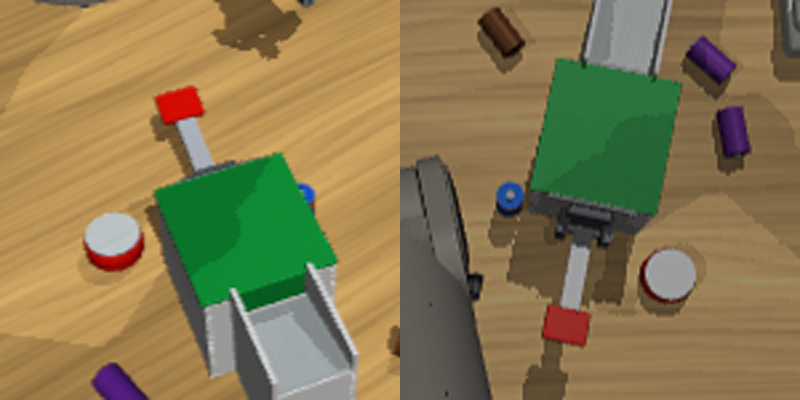

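The lid is shut (z 0.136), the pad is back at rest (0.108), the chute is empty, the bystanders are in place and the hand is clear.

```bash
python3 -c "
from bench import ticket
print(ticket.hand_in())"
```

```text
the job is handed in; nothing more can be done
None
```

I pressed the lever to its stop and the battery rolled into the box; I then let the lever up slowly until the lid was fully shut, moved the hand clear, and handed the job in at about 14 s.

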